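# Charge the bead jar through the shutter funnel

## Robot

A 7-joint arm with a two-finger parallel gripper is mounted at the origin on the work surface. World frame = base frame: x ahead of the robot, y to its left, z up, the work surface at z = 0. Lengths are in m, angles in rad, forces in N, time in s.
With the tool pointing down it reaches from about 0.4 to 0.9 m from the base axis. Payload 5.6 kg.
Tool frame: the origin (TCP) lies midway between the tips of the shut fingers; the grasp point (between the pads) lies 19 mm behind it; z points along the fingers, y is the line along which they close (so a half turn about z gives the same grasp; the last joint's range is limited). The gripper opens to 92 mm and grips with 3 to 60 N. Pads are 20 mm wide; open, the fingers measure 128 mm over their backs; the gripper's body (75 mm by 189 mm) begins 69 mm behind the grasp point.
Start: joints at [1.074, 0.468, -0.012, 1.603, 0.006, 1.071, -0.056], TCP at [0.285, -0.584, 0.215] pointing down, gripper open.
Joint ranges: [-2.53, 2.53], [-0.31, 2.02], [-1.57, 1.55], [0.28, 2.44], [-1.29, 4.43], [0.15, 1.84], [-2.92, 2.92]. Speed limits (rad/s): [2.57, 2.57, 3.14, 3.14, 3.14, 3.14, 3.14].

## Interface

Orientations are given as a 3x3 rotation matrix whose columns are the frame's x, y, z axes.
In Python, from station import env, effector, solver, viewer, workorder, search_frame, tip_of gives the robot as it stands. Calls block until the motion is done:
- env.reach(position, orientation): joint-space move of the TCP to a pose.
- env.movel(position, frame=None, rate=0.15): straight line of the TCP; frame=None keeps the orientation; rate is the mean speed in m/s.
- env.goto_joints(angles): joint-space move.
- effector.release() and effector.grasp(squeeze=None): open the fingers fully, or close them until they stop; squeeze is the grip in N (None keeps the last).
- env.pause(seconds).
- solver.inverse_kinematics(position, orientation): joint angles nearest the present ones, or None.
- env.sense(): the state.
- viewer.read_camera(name): name is "side" or "top"; returns (picture, depth): 384x512x3 uint8, red, green, blue; 384x512 float32, m along the optical axis (not along the pixel's ray), 0 where there is no reading.
- viewer.camera_info(name): a dict with "intrinsics" (3x3 intrinsics, pixels), "eye" and "rotation" of the camera in the world. Camera axes: x right, y up, looking along -z (the intrinsics and any distortion apply to the point x, -y, -z); pixel columns grow to the right and rows downward; lengths in m; the calibration is good to about 2 mm. A picture is of the moment at which its call begins. camera_info takes no time and is no camera call.
A pose or a line that the arm cannot do raises env.PlanningError and nothing moves.
- workorder.finish_job(): hands the job in; it is judged then, once.
Trained networks look in the newest picture that a camera, given by its name, has taken for a name from the list of things; names that differ only in an ending like _2 or _b are one class to them, and where a whole thing is asked for, a point or a joint stands for the part that bears it (a point fixed in the world has none). Each returns a list of dicts, best first, with "score" (0 to 1); they miss things now and then, are a little off and sometimes report something else, mostly with a low value. They report only what shows in the picture. A call takes as long as a camera call. They do not tell look-alikes from the thing itself.
- search_frame(camera, name): "at" ([x, y, z] in m, in world coordinates, good to about 4 mm: the middle of the surface that is visible of it).
- tip_of(camera, name): "at" ([x, y, z] in m, in world coordinates, good to about 4 mm: a listed point, or the origin of a listed thing).
The state is a dict: "t": time; "joint_positions": joint angles; "joint_velocities": joint speeds; "tau": joint torques, N m; "ee_pos": TCP position; "tcp_rot": TCP orientation; "wrist_force": force on the tool from outside, world axes, zero at the start; "moment": the same for the moment, N m; "gripper_width": finger opening in m; "grasp_force": force on a finger pad.
Only numpy, scipy, OpenCV 4.12 (cv2) and the standard library are available. Lean on these libraries where they do the work, as an engineer would, in place of code of your own. Each camera call takes 0.05 s, during which the arm holds its last target. There are 200 camera calls.

## Task

Take the lid off the funnel of the bead dispenser and lay it aside, then tip the beads from every loaded scoop into the funnel while its shutter stays shut, so that all the beads lie together in the funnel. Then pull the shutter knob out to its stop and keep it there until all the beads have dropped into the jar, and let it spring fully home. Lay the lid back flat on the funnel so that it covers the whole mouth, leave the empty scoops standing flat on the tray, no bead left over anywhere, and do not disturb the bottles and the tub at the back of the tray.

Things in the scene. Friction and masses are not known exactly. Their poses are not given: they have to be found in the camera images.
- tray_mid (a point): middle of the floor of the fixed white craft tray, 460 (x) x 980 (y) inside, floor 3 above the table, rim 12 high; everything of the task is on it
- funnel_mouth (a point): centre of the round mouth of the aluminium funnel on top of the fixed bead dispenser, at rim height (169 above the table). Mouth 132 inside diameter (140 over the rim), narrowing to a throat of 56 closed below by the sliding shutter plate (plate top 72 below this point). Four posts and a 150 x 150 wooden foot; x, y are the dispenser's axes, z up
- lid_knob (a point): gripping point of the loose lid, a flat wooden disc 156 in diameter and 6 thick with a round upright knob of 26 diameter and 45 high in its middle; this point is on its axis, 32 above the disc's underside and 19 below the knob's top. Starts lying on the funnel's rim. 0.1 kg
- jar_floor (a point): centre of the inside floor of the clear round jar fixed upright below the shutter, 62 inside diameter, 74 deep inside; straight under the funnel mouth
- shutter_knob (a point): gripping point on the square dark wooden pull knob of the shutter: 24 x 24 and 50 high, this point 18 below its top, on its axis, 150 from the funnel axis towards the dispenser's -y when shut and 51 below the funnel rim. Pulling it straight along the dispenser's -y opens the shutter
- shutter (a joint): how far the shutter is pulled out, m: 0 shut, 0.06 at its stop (throat fully open). A spring draws it home: about 2.4 N when shut, 7.2 N at the stop
- scoop1_grip (a point): one of three identical loose aluminium scoops, 130 long x 70 wide, walls 46 high, open at the spout end, holding none to three beads, at the closed back end. This point: on the upright wooden grip behind the back wall (24 along x, 16 along y, top 104 above the underside), 80 above the underside. x points from spout to back, z up; spout floor edge at x -134, z -54 from here
- scoop2_grip (a point): the same point of scoop 2. In all scoops the floor rises 9.5 degrees to the spout, so the beads stay in until the spout is dipped 12 degrees or more; 40 empties it. The middle of the scoop's length lies at x -69 from this point. Empty mass about 0.18 kg
- scoop3_grip (a point): the same point of scoop 3, made as the others
- bead1_center (a point): centre of a plain round wooden bead, 20 in diameter, 10 g; starts in scoop 1; absent in some starts
- bead2_center (a point): centre of another such bead; starts in scoop 1; absent in some starts
- bead3_center (a point): centre of another such bead; starts in scoop 1; absent in some starts
- bead4_center (a point): centre of another such bead; starts in scoop 2; absent in some starts
- bead5_center (a point): centre of another such bead; starts in scoop 2; absent in some starts
- bead6_center (a point): centre of another such bead; starts in scoop 2; absent in some starts
- bead7_center (a point): centre of another such bead; starts in scoop 3; absent in some starts
- bead8_center (a point): centre of another such bead; starts in scoop 3; absent in some starts
- bead9_center (a point): centre of another such bead; starts in scoop 3; absent in some starts
- paint_bottle: bystander: green paint bottle, 56 diameter, 150 high, origin at its foot, at the back of the tray
- ink_bottle: bystander: small amber ink bottle, 44 diameter, 85 high, origin at its foot, at the back of the tray
- paint_tub: bystander: small black open tub, 72 diameter, 35 high, origin at its foot, at the back of the tray
Things that resemble listed ones, but are neither listed nor needed, are in the scene too. Leave any green look-alike of the part that bears scoop2_grip alone.

How it is judged:
By the outcome, as a careful person would: the job done as asked, in the order asked, and still so for the second after the job is handed in, with the robot touching nothing.
Of bead1, bead2, bead3 only 2 to 3 are there at a start; the rules pass over those that are not, and their reading is None.
Of bead4, bead5, bead6, bead7, bead8, bead9 only 1 to 4 are there at a start; the rules pass over those that are not, and their reading is None.
At some moment in a run one of scoop1, scoop2, scoop3 may be knocked a few centimetres aside while the robot is not near it.
It also fails if it takes over 210 s, if anything falls off the work surface, if the arm or the gripper's body presses on something with over 40 N, if the wrist force passes 120 N, or if a joint passes its speed limit or range.

## Working session

There is one attempt and no reset: what is moved stays moved. The work goes in short steps, each a Python script; the robot and the scene stay as the last script left them, time stands still between calls to the robot, and variables do not carry over. Pictures are saved under pics/ and viewed, at most 14 in all, crops included, and the job is handed in when it is done.

```bash
ls; mkdir -p pics
python3 - <<'E'
from station import env, effector, solver, viewer, workorder, search_frame, tip_of
import cv2, numpy as np
for n in("side","top"):
    p,d=viewer.read_camera(n); cv2.imwrite(f"pics/{n}0.png",p[:,:,::-1]); np.save(f"pics/{n}0.npy",d)
    i=viewer.camera_info(n); print(n,np.round(i["intrinsics"],1).tolist(),np.round(i["eye"],3),np.round(i["rotation"],3).tolist(),[k for k in i])
    for q in ["tray_mid","funnel_mouth","lid_knob","shutter_knob","scoop1_grip","bead1_center","paint_bottle","ink_bottle","paint_tub","jar_floor"]:
        print(q,[(np.round(r["at"],3).tolist(),round(r["score"],2)) for r in tip_of(n,q)])
s=env.sense();print(s["t"],s["ee_pos"],np.round(s["tcp_rot"],3),s["gripper_width"])
E
```

```text
pics
side [[362.4, 0.0, 244.9], [0.0, 362.4, 188.5], [0.0, 0.0, 1.0]] [0.44  0.658 0.965] [[-1.0, 0.011, -0.011], [-0.015, -0.747, 0.664], [-0.001, 0.665, 0.747]] ['intrinsics', 'eye', 'rotation']
tray_mid [([0.564, -0.058, -0.001], 0.75)]
funnel_mouth [([0.487, 0.314, 0.01], 0.42)]
lid_knob [([0.483, 0.31, 0.201], 0.66)]
shutter_knob [([0.472, 0.166, 0.118], 0.61)]
scoop1_grip [([0.613, -0.163, 0.086], 0.56)]
bead1_center [([0.59, -0.157, 0.018], 0.53)]
paint_bottle [([0.708, -0.03, 0.003], 0.56), ([0.687, 0.061, 0.004], 0.26)]
ink_bottle [([0.684, 0.063, 0.005], 0.8)]
paint_tub [([0.676, 0.161, 0.001], 0.88)]
jar_floor [([0.487, 0.315, 0.012], 0.71), ([0.675, 0.165, 0.0], 0.55)]
top [[385.6, 0.0, 249.7], [0.0, 385.6, 188.9], [0.0, 0.0, 1.0]] [ 0.393 -0.079  1.073] [[0.021, 0.997, -0.08], [-0.999, 0.018, -0.037], [-0.036, 0.081, 0.996]] ['intrinsics', 'eye', 'rotation']
tray_mid [([0.566, -0.059, -0.001], 0.61)]
funnel_mouth [([0.678, 0.164, 0.006], 0.37), ([0.586, -0.183, 0.02], 0.21)]
lid_knob [([0.484, 0.31, 0.2], 0.57), ([0.536, -0.299, 0.022], 0.52)]
shutter_knob [([0.474, 0.166, 0.118], 0.69), ([0.617, -0.163, 0.088], 0.53)]
scoop1_grip [([0.617, -0.164, 0.087], 0.79)]
bead1_center [([0.589, -0.163, 0.016], 0.59)]
paint_bottle [([0.704, -0.028, 0.001], 0.89)]
ink_bottle [([0.687, 0.064, -0.0], 0.65)]
paint_tub [([0.678, 0.168, 0.006], 0.58)]
jar_floor [([0.488, 0.314, 0.014], 0.75)]
1.1 [ 0.28494574 -0.58426687  0.21463956] [[ 0.899  0.438  0.   ]
 [ 0.438 -0.899 -0.   ]
 [-0.     0.    -1.   ]] 0.0919886494180245
```

View pics/top0.png

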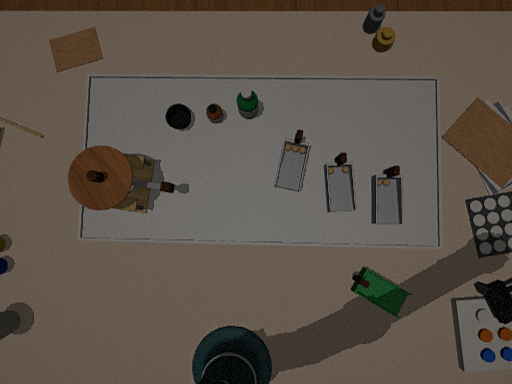

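View pics/side0.png

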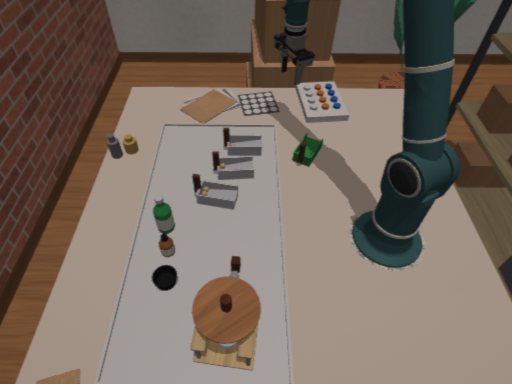

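```bash
cat > h.py <<'E'
from station import env, effector, solver, viewer, workorder, search_frame, tip_of
import cv2, numpy as np
from scipy import ndimage
from scipy.spatial.transform import Rotation as R
def cloud(n):
    p,d=viewer.read_camera(n); i=viewer.camera_info(n); K=i["intrinsics"]
    v,u=np.mgrid[:384,:512]
    c=np.stack([(u-K[0,2])/K[0,0]*d,-(v-K[1,2])/K[1,1]*d,-d],-1)
    w=c@np.array(i["rotation"]).T+np.array(i["eye"]); w[d==0]=np.nan
    return p,w
def scoops(n,ymax=-0.10,xmin=0.36):
    """grip-first list of (grip xyz, yaw of scoop x, rect size, grip-top z)"""
    p,w=cloud(n); x,y,z=np.moveaxis(w,-1,0); out=[]
    m=(x>xmin)&(x<0.77)&(y>-0.53)&(y<ymax)&(z>0.016)&(z<0.2)
    lab,k=ndimage.label(m)
    for j in range(1,k+1):
        q=w[lab==j]
        if len(q)<150: continue
        b=q[(q[:,2]<0.056)]; g=q[q[:,2]>0.066]; t=q[q[:,2]>0.098]
        (cx,cy),(a,h),ang=cv2.minAreaRect(b[:,:2].astype(np.float32))
        gx=np.median((t if len(t)>4 else g)[:,:2],axis=0)
        th=np.radians(ang if a>h else ang+90)
        if np.dot([np.cos(th),np.sin(th)],gx-[cx,cy])<0: th+=np.pi
        out.append((np.round([cx,cy],4),np.round(gx,4),np.degrees(th)%360,np.round(sorted((a,h)),3),np.round(np.percentile(q[:,2],99),3),len(t)))
    return sorted(out,key=lambda o:-o[0][1])
E
python3 - <<'E'
from h import *
for n in("side","top"):
    for o in scoops(n): print(n,*o)
    p,w=cloud(n)
    x,y,z=np.moveaxis(w,-1,0)
    f=(x>.45)&(x<.65)&(y<.1)&(y>-.08); print("floor z",np.nanmedian(z[f]))
    m=np.hypot(x-.484,y-.31)<.1
    t=m&(z>.21)&(z<.24); print("lidknob top",np.nanmedian(w[t],0),t.sum())
    t=m&(z>.165)&(z<.185); print("disc",np.nanmedian(z[t]),cv2.minEnclosingCircle(w[t][:,:2].astype(np.float32)))
    t=(np.hypot(x-.473,y-.166)<.05)&(z>.128)&(z<.145); print("shknob top",np.nanmedian(w[t],0),t.sum())
    t=(abs(x-.48)<.12)&(abs(y-.3)<.15)&(z>.008)&(z<.035);
    print("foot?",cv2.minAreaRect(w[t][:,:2].astype(np.float32)))
c=cv2.imread("pics/top0.png")[120:230,265:415]
c2=cv2.imread("pics/side0.png")[120:210,185:285]
cv2.imwrite("pics/c.png",np.vstack([np.clip(2.0*cv2.resize(c,(700,440),interpolation=3)[:330],0,255),np.clip(2.0*cv2.resize(c2,(700,630),interpolation=3)[:270],0,255)]))
E
```

```text
side [ 0.5561 -0.1496] [ 0.616  -0.1581] 348.5394287109375 [0.075 0.145] 0.107 35
side [ 0.4987 -0.2769] [ 0.5585 -0.2699] 5.379440784454346 [0.077 0.144] 0.107 32
side [ 0.4696 -0.4043] [ 0.5272 -0.4001] 359.41661834716797 [0.077 0.143] 0.106 23
floor z 0.0027244282525840102
lidknob top [0.48882987 0.31684251 0.21921955] 116
disc 0.1749306909188928 ((0.4896407425403595, 0.3144678473472595), 0.07842985540628433)
shknob top [0.47392262 0.17015467 0.13509036] 85
foot? ((0.4915679097175598, 0.30006957054138184), (0.27543920278549194, 0.22840672731399536), 87.0121841430664)
top [ 0.5481 -0.1517] [ 0.6125 -0.1646] 348.69123077392584 [0.07  0.134] 0.11 63
top [ 0.495  -0.2806] [ 0.556  -0.2754] 4.596139430999756 [0.071 0.143] 0.109 65
top [ 0.4647 -0.4058] [ 0.5254 -0.4044] 359.59217834472656 [0.072 0.145] 0.109 76
floor z 0.004485106408813722
lidknob top [0.48672246 0.31010845 0.22059721] 113
disc 0.17612481408013214 ((0.4882584512233734, 0.31185182929039), 0.07882046699523926)
shknob top [0.47204844 0.16445361 0.13682374] 99
foot? ((0.48047754168510437, 0.2942364811897278), (0.23843823373317719, 0.28793349862098694), 0.15562066435813904)[ WARN:0@1.188] global loadsave.cpp:1063 imwrite_ Unsupported depth image for selected encoder is fallbacked to CV_8U.
```

View pics/c.png

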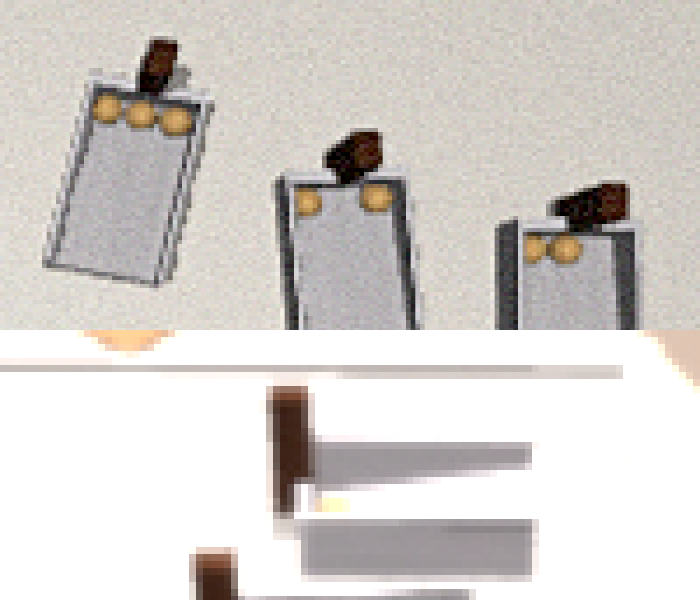

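```bash
cat >> h.py <<'E'
LIM=np.array([[-2.53,2.53],[-.31,2.02],[-1.57,1.55],[.28,2.44],[-1.29,4.43],[.15,1.84],[-2.92,2.92]])
def down(a):
    y=np.array([np.cos(a),np.sin(a),0]); z=np.array([0,0,-1.]); return np.c_[np.cross(y,z),y,z]
def best(pos,rots):
    """of the rotations the one with an IK solution farthest from the joint limits / nearest"""
    c=[]; q0=np.array(env.sense()["joint_positions"])
    for r in rots:
        q=solver.inverse_kinematics(pos,r)
        if q is not None: c.append((np.abs(np.array(q)-q0).max(),r))
    return min(c,key=lambda t:t[0])[1]
def st(msg=""):
    s=env.sense(); print(msg,round(s["t"],1),"tcp",np.round(s["ee_pos"],4),"w",round(s["gripper_width"],4),"gf",np.round(s["grasp_force"],1),"F",np.round(s["wrist_force"],1),"M",np.round(s["moment"],2)); return s
FUN=np.array([.488,.312]); SK=np.array([.473,.167])
E
python3 - <<'E'
from h import *
L=np.array([.4875,.3125])
r=best([*L,.3],[down(a) for a in np.radians([-60,-30,0,30,60,90,120,150,180])])
env.reach([*L,.32],r); env.movel([*L,.182],rate=.12); effector.grasp(squeeze=25); st("g")
env.movel([*L,.30],rate=.12); st("lift")
r=best([.43,0,.3],[down(a) for a in np.radians([-60,-30,0,30,60,90,120,150,180])])
env.reach([.43,0,.30],r); env.movel([.43,0,.06],rate=.15); env.movel([.43,0,.018],rate=.04); s=st("down")
effector.release(); env.movel([.43,0,.30],rate=.2); st("end")
for n in ("side","top"):
    p,w=cloud(n); cv2.imwrite(f"pics/{n}1.png",p[:,:,::-1])
    x,y,z=np.moveaxis(w,-1,0)
    t=(np.hypot(x-FUN[0],y-FUN[1])<.1)&(z>.16)&(z<.18)
    print(cv2.minEnclosingCircle(w[t][:,:2].astype(np.float32)),np.median(z[t]))
    for k in("funnel_mouth","shutter_knob"): print(k,[(np.round(r["at"],3).tolist(),round(r["score"],2)) for r in tip_of(n,k)])
E
```

```text
g 6.8 tcp [0.4875 0.3125 0.182 ] w 0.0251 gf 25.0 F [ 0.2  0.2 -0. ] M [-0.04 -0.1  -0.  ]
lift 8.0 tcp [0.4872 0.3121 0.2992] w 0.0254 gf 25.0 F [-0.  -0.4 -1.3] M [-0.03 -0.04  0.  ]
down 12.1 tcp [0.4302 0.     0.0182] w 0.0256 gf 25.0 F [-0.6  0.8  0.3] M [-0.02 -0.   -0.01]
end 14.8 tcp [4.294e-01 1.000e-04 2.991e-01] w 0.0919 gf 0.0 F [-0.1  0.3 -0.3] M [0.01 0.02 0.03]
((0.4924688935279846, 0.3162725865840912), 0.07000291347503662) 0.16673430264092615
funnel_mouth [([0.493, 0.314, 0.17], 0.78)]
shutter_knob [([0.474, 0.162, 0.118], 0.71)]
((0.4910522699356079, 0.3146800398826599), 0.06968080997467041) 0.16745154862603173
funnel_mouth [([0.489, 0.316, 0.171], 0.7), ([0.589, -0.18, 0.021], 0.7)]
shutter_knob [([0.429, -0.0, 0.034], 0.57)]
```

```bash
cat >> h.py <<'E'
FUN=np.array([.491,.315]); RIM=.169
def tool(phi,theta,s):
    S=R.from_euler("z",phi).as_matrix()@R.from_euler("y",-theta).as_matrix()
    return S,np.c_[s*S[:,0],-s*S[:,1],-S[:,2]]
def tip_pose(phi,theta,tip,s):
    S,T=tool(phi,theta,s); g=np.array(tip)-S@[-.134,0,-.054]
    return g+.019*T[:,2],T
def wp(phi,s):
    out=[]; b=np.array([np.cos(phi),np.sin(phi)])
    for th in (0,8,16,24,32,40,48,54):
        k=max(0,(th-16)/38); out.append(tip_pose(phi,np.radians(th),[*(FUN+.022*b),RIM+.014-.022*k],s))
    return out
def find(idx=0):
    """joint estimate: mean of both cameras"""
    a,b=scoops("side"),scoops("top"); return a,b
E
python3 - <<'E'
from h import *
for n in("side","top"):
    for o in scoops(n): print(n,*o)
for s in(1,-1):
  for d in range(-90,91,15):
    phi=np.radians(d); qs=[solver.inverse_kinematics(*p) for p in wp(phi,s)]
    if any(q is None for q in qs): print(s,d,[int(q is not None) for q in qs]); continue
    qs=np.array(qs); print(s,d,"ok step",np.abs(np.diff(qs,axis=0)).max().round(2),"margin",np.minimum(qs-LIM[:,0],LIM[:,1]-qs).min().round(2))
E
```

```text
side [ 0.5565 -0.1499] [ 0.6148 -0.1591] 348.7712020874023 [0.075 0.146] 0.107 36
side [ 0.4989 -0.2777] [ 0.5588 -0.2703] 4.34406852722168 [0.076 0.144] 0.106 33
side [ 0.5155 -0.4017] [ 0.534  -0.3978] 95.26543426513673 [0.052 0.077] 0.107 15
top [ 0.5482 -0.1518] [ 0.613  -0.1647] 348.7896728515625 [0.07  0.134] 0.109 63
top [ 0.4949 -0.2804] [ 0.5557 -0.2749] 4.383358478546143 [0.071 0.143] 0.11 67
top [ 0.4646 -0.4061] [ 0.5261 -0.404 ] 359.9973907470703 [0.071 0.145] 0.11 76
1 -90 ok step 5.0 margin 0.01
1 -75 ok step 5.05 margin -0.0
1 -60 ok step 5.19 margin 0.0
1 -45 ok step 5.23 margin -0.0
1 -30 ok step 5.33 margin 0.02
1 -15 ok step 5.3 margin 0.01
1 0 ok step 5.06 margin 0.01
1 15 ok step 3.21 margin 0.01
1 30 [1, 1, 1, 1, 1, 1, 0, 1]
1 45 ok step 3.86 margin 0.02
1 60 ok step 1.67 margin 0.01
1 75 ok step 0.62 margin 0.16
1 90 ok step 0.47 margin 0.19
-1 -90 ok step 0.44 margin 0.01
-1 -75 ok step 0.43 margin -0.0
-1 -60 ok step 0.25 margin 0.0
-1 -45 ok step 0.12 margin 0.06
-1 -30 ok step 0.12 margin 0.25
-1 -15 ok step 0.16 margin 0.22
-1 0 ok step 0.21 margin 0.2
-1 15 ok step 0.28 margin 0.19
-1 30 ok step 0.39 margin 0.19
-1 45 ok step 0.88 margin 0.04
-1 60 ok step 1.04 margin 0.02
-1 75 ok step 4.91 margin 0.03
-1 90 ok step 4.86 margin 0.01
```

```bash
cat >> h.py <<'E'
def pick(g,th):
    S,T=tool(th,0,-1); g=np.array(g)
    env.reach([*g,.25],T); env.movel([*g,.064],rate=.15); effector.grasp(squeeze=55)
    s=st("grasp"); env.movel([*g,.12],rate=.08); st("lift"); 
def pour(phi):
    W=wp(phi,-1); p0,T0=W[0]; s=env.sense(); p=np.array(s["ee_pos"])
    env.movel([p[0],p[1],.29],rate=.2)
    env.movel([p0[0],p0[1],.29],frame=T0,rate=.22)
    env.movel(p0,rate=.12)
    for q,T in W[1:]: env.movel(q,frame=T,rate=.06)
    env.pause(.7); st("poured")
def back(g,th,phi):
    W=wp(phi,-1)
    q,T=W[0]; env.movel([W[-1][0][0],W[-1][0][1],.34],rate=.2); env.movel([q[0],q[1],.32],frame=T,rate=.25)
    S,T=tool(th,0,-1); env.movel([*g,.29],frame=T,rate=.25); env.movel([*g,.09],rate=.2); env.movel([*g,.0650],rate=.04); st("set")
    effector.release(); env.movel([*g,.25],rate=.25)
E
python3 - <<'E'
from h import *
pick((.6145,-.162),np.radians(-11.3))
p,w=cloud("top"); cv2.imwrite("pics/t2.png",p[:,:,::-1]); p,w=cloud("side"); cv2.imwrite("pics/s2.png",p[:,:,::-1])
E
python3 -c "
import cv2,numpy as np
cv2.imwrite('pics/m2.png',np.vstack([cv2.resize(cv2.imread('pics/t2.png')[90:240,200:450],(500,300),interpolation=3),cv2.resize(cv2.imread('pics/s2.png')[90:240,120:370],(500,300),interpolation=3)]))"
```

```text
grasp 19.6 tcp [ 0.6145 -0.1623  0.064 ] w 0.0155 gf 54.9 F [ 0.5 -1.   0.3] M [-0.16 -0.18 -0.03]
lift 20.4 tcp [ 0.6141 -0.1622  0.1196] w 0.0154 gf 54.9 F [-0.1  0.6 -2.6] M [ 0.01 -0.22 -0.  ]
```

View pics/m2.png

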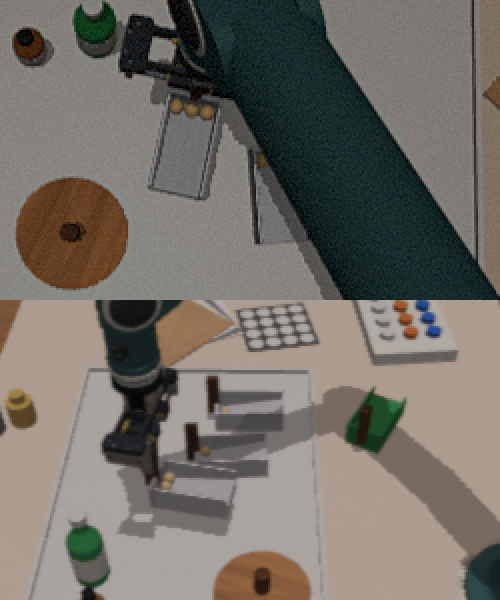

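The scoop hangs level, with three beads at its back end (top crop about 190,105). The lid lies flat at (70,232). I'll pour now.

Run:
```python
from h import *
pour(np.radians(-15))
p,w=cloud("top"); cv2.imwrite("pics/t3.png",p[:,:,::-1]); p,w=cloud("side"); cv2.imwrite("pics/s3.png",p[:,:,::-1])
a=cv2.imread('pics/t3.png')[100:250,40:290];b=cv2.imread('pics/s3.png')[230:380,120:370]
cv2.imwrite('pics/m3.png',np.vstack([cv2.resize(i,(500,300),interpolation=3) for i in(a,b)]))
```

```text
poured 28.2 tcp [0.561  0.2963 0.29  ] w 0.016 gf 55.0 F [-0.   0.5 -2.1] M [ 0.37  1.04 -0.01]
```

View pics/m3.png

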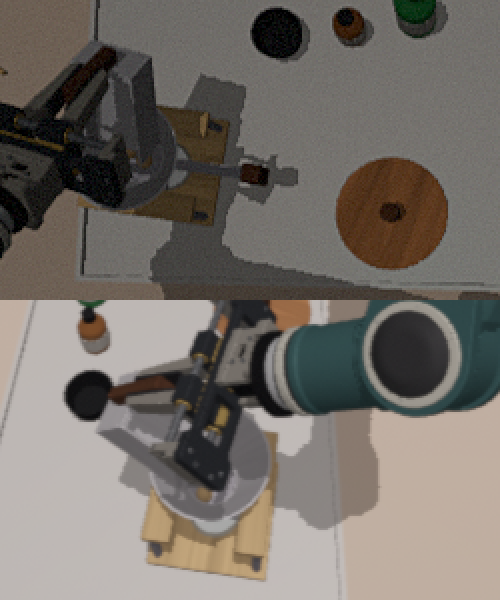

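Run:
```python
from h import *
back(np.array([.6145,-.162]),np.radians(-11.3),np.radians(-15))
env.reach([.45,-.02,.40],down(np.radians(78.7)))  # step aside for the look
for n in("side","top"):
    for o in scoops(n): print(n,*o)
p,w=cloud("top"); cv2.imwrite("pics/t4.png",p[:,:,::-1]); p,w=cloud("side"); cv2.imwrite("pics/s4.png",p[:,:,::-1])
st()
a=cv2.imread('pics/t4.png')[70:250,50:350];b=cv2.imread('pics/s4.png')[180:360,100:400]
cv2.imwrite('pics/m4.png',np.vstack([cv2.resize(i,(500,300),interpolation=3) for i in(a,b)]))
```

```text
set 33.6 tcp [ 0.6146 -0.1619  0.065 ] w 0.0156 gf 55.0 F [-0.4  0.8 -1.8] M [ 0.02 -0.25 -0.01]
side [ 0.5488 -0.1451] [ 0.6089 -0.1552] 348.4695510864258 [0.074 0.147] 0.106 37
side [ 0.4988 -0.2768] [ 0.5589 -0.2693] 5.717558860778809 [0.076 0.145] 0.106 32
side [ 0.4695 -0.4039] [ 0.5287 -0.3986] 0.24562640488147736 [0.077 0.144] 0.107 24
top [ 0.5414 -0.1472] [ 0.6048 -0.1599] 348.61859130859375 [0.07  0.136] 0.11 59
top [ 0.4951 -0.2809] [ 0.5569 -0.2747] 4.594644069671631 [0.072 0.143] 0.11 69
top [ 0.4649 -0.4062] [ 0.5261 -0.4054] 359.7462463378907 [0.072 0.146] 0.11 76
 36.9 tcp [ 0.4503 -0.0208  0.3997] w 0.0917 gf 0.0 F [-0.4 -0.4 -0.2] M [ 0.07 -0.16  0.  ]
```

View pics/m4.png

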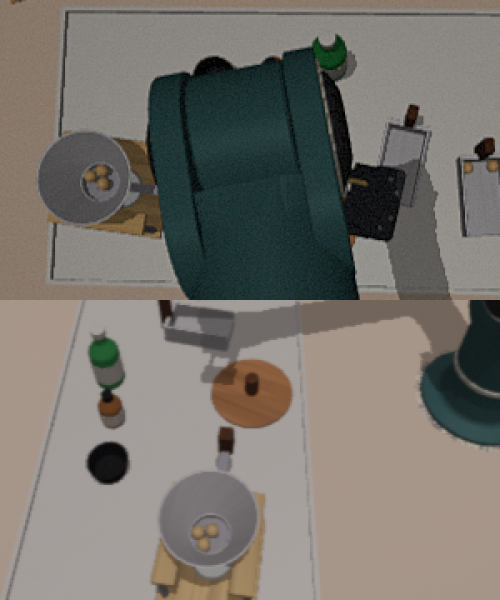

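Three beads lie in the funnel throat (top crop 97,177), and the emptied scoop stands flat. Next is the second scoop.

```bash
cat >> h.py <<'E'
def cycle(g,th,tag):
    pick(g,th); pour(np.radians(-15)); p,w=cloud("side"); cv2.imwrite(f"pics/s{tag}p.png",p[:,:,::-1])
    back(np.array(g),th,np.radians(-15))
    env.reach([.45,-.02,.40],down(np.radians(78.7)))
    for n in("side","top"):
        for o in scoops(n): print(n,*o)
    a=cloud("top")[0][70:250,50:350,::-1]; b=cloud("side")[0][180:360,100:400,::-1]
    cv2.imwrite(f'pics/m{tag}.png',np.vstack([cv2.resize(np.ascontiguousarray(i),(500,300),interpolation=3) for i in(a,b)])); st()
E
python3 - <<'E'
from h import *
cycle((.5578,-.2723),np.radians(4.8),"5")
E
```

```text
grasp 40.6 tcp [ 0.5579 -0.2724  0.064 ] w 0.0155 gf 54.9 F [ 0.7  0.1 -0.3] M [ 0.02 -0.23 -0.08]
lift 41.5 tcp [ 0.5574 -0.2724  0.1196] w 0.0157 gf 54.9 F [-0.8 -0.1 -2.6] M [ 0.1  -0.2   0.06]
poured 49.6 tcp [0.561  0.2963 0.29  ] w 0.0153 gf 55.0 F [-0.1  0.3 -2.1] M [0.33 0.91 0.  ]
set 55.6 tcp [ 0.558  -0.2722  0.065 ] w 0.0159 gf 55.0 F [-0.1  0.8 -1.3] M [ 0.04 -0.21 -0.04]
side [ 0.553 -0.125] [ 0.6144 -0.1137] 358.3463134765625 [0.048 0.148] 0.108 39
side [ 0.4905 -0.2745] [ 0.5517 -0.2671] 4.97553014755249 [0.075 0.146] 0.107 31
side [ 0.4696 -0.4037] [ 0.5303 -0.3977] 359.91854095458984 [0.078 0.143] 0.107 23
top [ 0.5695 -0.1226] [ 0.6118 -0.1194] 353.5134582519531 [0.053 0.078] 0.111 60
top [ 0.4868 -0.2783] [ 0.5479 -0.2727] 4.672351360321045 [0.072 0.144] 0.11 66
top [ 0.4649 -0.4064] [ 0.5252 -0.4048] 0.3889560401439667 [0.072 0.145] 0.11 77
 59.1 tcp [ 0.4502 -0.021   0.3995] w 0.0922 gf 0.0 F [ 1.3 -0.7  0.7] M [ 0.03 -0.13  0.03]
```

View pics/m5.png

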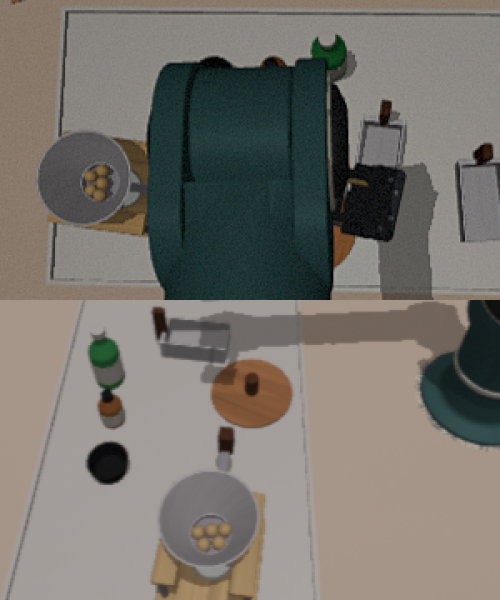

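Five beads are in the funnel. Scoop A was knocked about 4 cm but is still upright and empty. Third scoop next.

Run:
```python
from h import *
cycle((.5278,-.4015),np.radians(0),"6")
```

```text
grasp 63.1 tcp [ 0.5279 -0.4017  0.0641] w 0.0157 gf 54.9 F [ 0.3 -0.4 -0.3] M [-0.04 -0.19 -0.02]
lift 64.0 tcp [ 0.5274 -0.4015  0.1196] w 0.0156 gf 54.9 F [-0.9 -0.1 -1. ] M [ 0.06 -0.24 -0.03]
poured 72.7 tcp [0.561  0.2962 0.29  ] w 0.0156 gf 55.0 F [ 0.1 -0.4 -1.3] M [ 0.33  0.92 -0.  ]
set 79.3 tcp [ 0.5279 -0.4015  0.065 ] w 0.0154 gf 55.0 F [-0.3  0.1 -1.8] M [ 0.03 -0.23  0.04]
side [ 0.5529 -0.1196] [ 0.615  -0.1141] 354.28993225097656 [0.049 0.146] 0.107 39
side [ 0.4905 -0.2753] [ 0.5514 -0.2661] 4.460461616516113 [0.077 0.146] 0.107 32
side [ 0.4601 -0.3974] [ 0.521  -0.3931] 0.45133519172668457 [0.077 0.146] 0.108 22
top [ 0.5696 -0.1225] [ 0.6118 -0.1193] 353.35225677490234 [0.053 0.078] 0.11 60
top [ 0.4868 -0.2779] [ 0.5481 -0.2726] 4.725029945373535 [0.071 0.144] 0.11 65
top [ 0.4564 -0.4013] [ 0.5173 -0.3992] 359.84651947021484 [0.072 0.145] 0.109 69
 83.1 tcp [ 0.4502 -0.0208  0.3996] w 0.092 gf 0.0 F [0.2 0.7 0.3] M [ 0.04 -0.13  0.02]
```

View pics/m6.png

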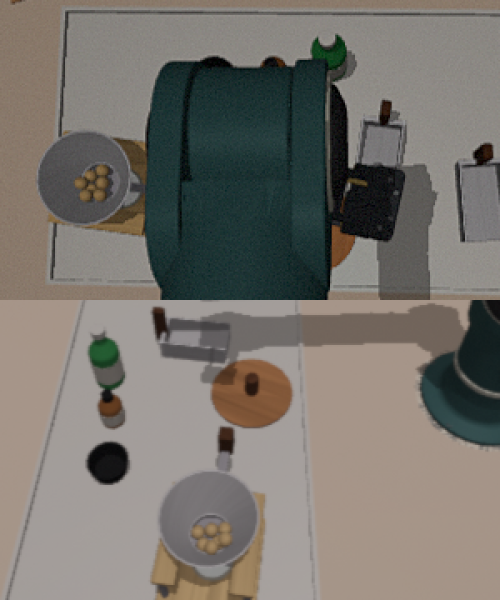

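```bash
cat >> h.py <<'E'
K0=np.array([.4732,.166]); PD=(K0-FUN)/np.linalg.norm(K0-FUN)
E
python3 - <<'E'
from h import *
a=np.arctan2(-PD[0],PD[1])  # closing axis square to the pull
a=np.arctan2(PD[0],-PD[1]) if 0 else np.arctan2(-PD[1],PD[0])-0
cl=np.array([-PD[1],PD[0]]); a=np.arctan2(cl[1],cl[0]); print(PD,np.degrees(a))
r=best([*K0,.25],[down(a),down(a+np.pi)])
env.reach([*K0,.25],r); env.movel([*K0,.099],rate=.12); effector.grasp(squeeze=50); st("g")
F0=np.array(env.sense()["wrist_force"])[:2]@PD
P=np.array(env.sense()["ee_pos"])
for d in (.03,.05,.056,.059,.061,.063,.065):
    env.movel([*(P[:2]+d*PD),P[2]],rate=.06 if d<.055 else .02)
    s=env.sense(); f=np.array(s["wrist_force"])[:2]@PD-F0; act=(np.array(s["ee_pos"])-P)[:2]@PD
    print(d,"act",round(act,4),"F",round(f,2))
    if abs(f)>14: break
env.pause(1.0); st("held")
a=cloud("top")[0][70:250,50:350,::-1]; b=cloud("side")[0][180:360,100:400,::-1]
cv2.imwrite('pics/m7.png',np.vstack([cv2.resize(np.ascontiguousarray(i),(500,300),interpolation=3) for i in(a,b)]))
E
```

```text
[-0.11861965 -0.99293977] -6.812445350931827
g 86.5 tcp [0.4718 0.1661 0.0989] w 0.024 gf 50.0 F [-5.2  0.7  4.2] M [ 0.13  0.88 -0.16]
0.03 act 0.0298 F -3.93
0.05 act 0.0492 F -5.81
0.056 act 0.0549 F -6.6
0.059 act 0.0579 F -5.88
0.061 act 0.0598 F -6.8
0.063 act 0.0601 F -11.74
0.065 act 0.0602 F -15.92
held 90.1 tcp [0.4645 0.1064 0.099 ] w 0.0238 gf 50.0 F [ 1.  15.6 -9.7] M [ 2.97 -0.05 -0.29]
```

View pics/m7.png

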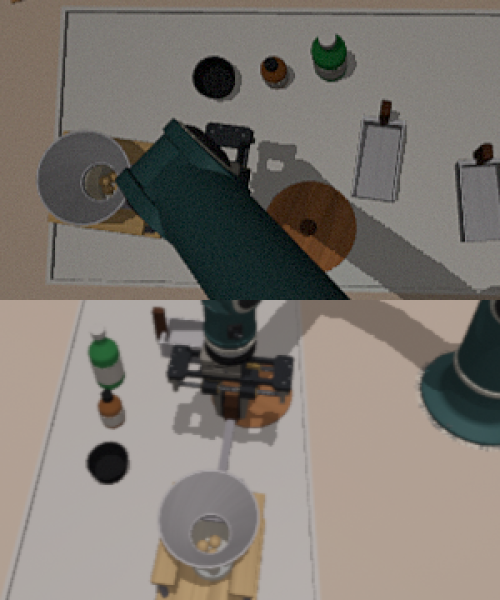

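Run:
```python
from h import *
for n in("side","top"):
    p,w=cloud(n); d=np.hypot(w[...,0]-FUN[0],w[...,1]-FUN[1])<.024
    z=w[...,2][d]; z=z[z<.12]; print(n,len(z),np.round(np.percentile(z,[2,20,50,80,98]),3))
    if n=="side": cv2.imwrite('pics/m8.png',cv2.resize(np.ascontiguousarray(p[280:360,180:280,::-1]),(600,480),interpolation=3))
```

```text
side 117 [0.014 0.028 0.032 0.035 0.097]
top 98 [0.016 0.03  0.036 0.049 0.055]
```

View pics/m8.png

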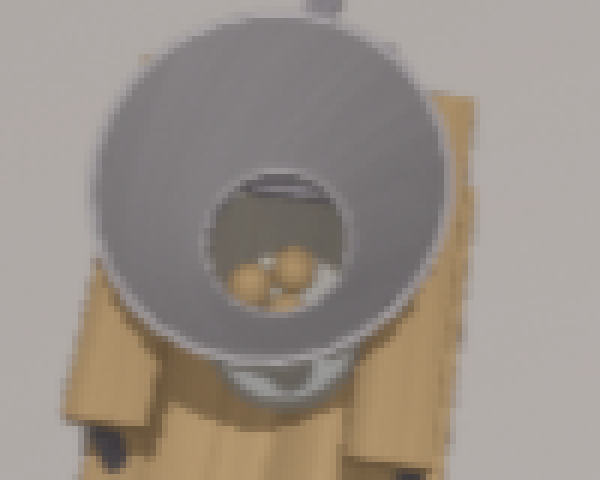

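All beads lie in the jar (z < 0.055) and the throat is clear. I'll close the shutter next, then fetch the lid.

Run:
```python
from h import *
P=np.array([.4718,.1661,.099]); 
env.movel(P,rate=.06); st("home"); effector.release(); env.movel([P[0],P[1],.30],rate=.2)
env.reach([.40,-.2,.40],down(np.radians(78.7)))
for n in("side","top"):
    p,w=cloud(n); x,y,z=np.moveaxis(w,-1,0)
    t=(np.hypot(x-.473,y-.166)<.05)&(z>.128)&(z<.145); print("shknob top",np.nanmedian(w[t],0),t.sum())
    m=np.hypot(x-.43,y)<.1
    t=m&(z>.046)&(z<.07); print("lidknob",np.nanmedian(w[t],0),t.sum())
    t=m&(z>.006)&(z<.013); print("disc",np.nanmedian(z[t]),cv2.minEnclosingCircle(w[t][:,:2].astype(np.float32)))
    d=np.hypot(x-FUN[0],y-FUN[1])<.024; print("throat z",np.nanpercentile(z[d],[5,50,95]))
st()
```

```text
home 91.6 tcp [0.4718 0.1659 0.099 ] w 0.0239 gf 50.0 F [-2.2  3.  -0.4] M [ 1.43  0.29 -0.17]
shknob top [0.47399874 0.170568   0.13518104] 81
lidknob [0.43480427 0.00371668 0.05252137] 55
disc 0.008818313964140678 ((0.4294881820678711, -0.000806058116722852), 0.09992200881242752)
throat z [0.09425278 0.09673675 0.09925548]
shknob top [0.47210996 0.16420975 0.13700815] 99
lidknob [ 0.43308226 -0.00289784  0.05471221] 80
disc 0.009856922831472215 ((0.43002113699913025, -0.00012532822438515723), 0.09987594932317734)
throat z [0.09564054 0.09824132 0.10091995]
 95.3 tcp [ 0.4005 -0.1988  0.3998] w 0.092 gf 0.0 F [-0.6 -0.8  0.4] M [ 0.07 -0.17 -0.03]
```

Run:
```python
from h import *
L=[.4315,0]
rs=[down(a) for a in np.radians([-30,-15,0,15,30,150,165,180,195])]
r=best([*L,.25],rs)
env.reach([*L,.25],r); env.movel([*L,.017],rate=.12); effector.grasp(squeeze=25); st("g")
env.movel([*L,.30],rate=.15); st("lift")
r=best([*FUN,.3],[down(a) for a in np.radians(np.arange(-90,271,30))])
env.movel([*FUN,.30],frame=None,rate=.2)
env.movel([*FUN,.20],rate=.12); env.movel([*FUN,.1825],rate=.03); st("down")
effector.release(); env.movel([*FUN,.32],rate=.2)
env.reach([.35,-.25,.45],down(np.radians(78.7)))
for n in("side","top"):
    p,w=cloud(n); x,y,z=np.moveaxis(w,-1,0); cv2.imwrite(f"pics/{n}9.png",p[:,:,::-1])
    t=(np.hypot(x-FUN[0],y-FUN[1])<.1)&(z>.165)&(z<.185); print("disc",np.percentile(z[t],[2,50,98]),cv2.minEnclosingCircle(w[t][:,:2].astype(np.float32)))
    for o in scoops(n,ymax=-.05): print(n,*o)
    print([(np.round(r["at"],3).tolist(),round(r["score"],2)) for r in tip_of(n,"bead1_center")])
st()
a,b=cv2.imread('pics/top9.png'),cv2.imread('pics/side9.png')
cv2.imwrite('pics/m9.png',np.vstack([cv2.resize(i,(400,300)) for i in (a[60:260,60:460],b)]))
```

```text
g 99.4 tcp [0.4315 0.     0.017 ] w 0.0257 gf 25.0 F [0.5 0.  0.5] M [ 0.13 -0.08  0.02]
lift 101.5 tcp [ 0.4312 -0.      0.2995] w 0.0253 gf 25.0 F [-0.5  0.3 -0.8] M [ 0.06 -0.09  0.05]
down 104.9 tcp [0.4909 0.3147 0.183 ] w 0.0254 gf 25.0 F [-1.5 -2.4  5.4] M [-0.44  0.35 -0.02]
disc [0.1719658  0.17485769 0.1777569 ] ((0.4929001033306122, 0.3159272372722626), 0.078238844871521)
side [ 0.5541 -0.1086] [ 0.6148 -0.1152] 353.0074615478516 [0.075 0.146] 0.107 38
side [ 0.4905 -0.2748] [ 0.5516 -0.2652] 4.90725040435791 [0.076 0.146] 0.107 32
side [ 0.4605 -0.3964] [ 0.5211 -0.3937] 1.8806672096252441 [0.08  0.145] 0.106 24
[]
disc [0.17276079 0.17607911 0.17945769] ((0.49219611287117004, 0.31376466155052185), 0.07854285091161728)
top [ 0.5442 -0.111 ] [ 0.6117 -0.1193] 352.9884490966797 [0.07  0.131] 0.11 59
top [ 0.4872 -0.2781] [ 0.5478 -0.2728] 4.697915077209473 [0.071 0.145] 0.109 66
top [ 0.4564 -0.4011] [ 0.5171 -0.3993] 359.7829895019531 [0.072 0.145] 0.11 70
[]
 109.3 tcp [ 0.3502 -0.2497  0.45  ] w 0.0917 gf 0.0 F [-0.1 -0.4  0. ] M [ 0.06 -0.12 -0.04]
```

View pics/m9.png

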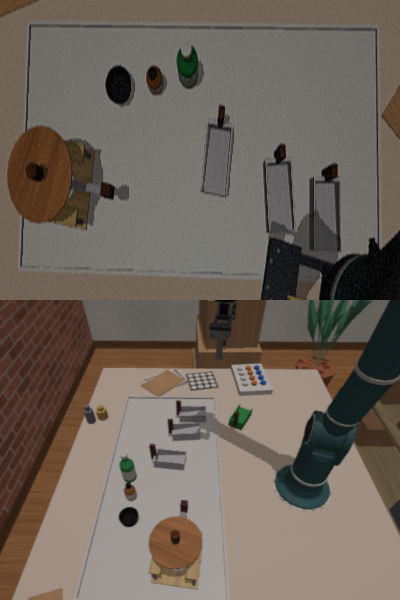

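The lid lies flat within 2 mm of the funnel centre, the scoops are empty and flat, and no stray beads show. Bottles and tub stand where they were.

```bash
python3 -c "
from station import workorder; print(workorder.finish_job())"
```

```text
the job is handed in; nothing more can be done
None
```

The job is handed in: all 7 beads are in the jar, the shutter is home, the lid is back flat over the funnel, the three empty scoops stand flat on the tray, and the bottles and tub look undisturbed in the last pictures; no verdict was returned.

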